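# Open the child-safe blade box with its release pin

### The arm

A 6-joint arm with a two-finger parallel gripper is mounted at the origin on the work surface. World frame = base frame: x ahead of the robot, y to its left, z up, the work surface at z = 0. Lengths are in m, angles in rad, forces in N, time in s.
With the tool pointing down it reaches from about 0.35 to 0.925 m from the base axis. Payload 6.4 kg.
Tool frame: the origin (TCP) lies midway between the tips of the shut fingers; the grasp point (between the pads) lies 19 mm behind it (manip.tcp_to_grasp is the distance from the TCP to the grasp point, in m); z points along the fingers, y is the direction in which the jaws open and shut (so a half turn about z gives the same grasp; the last joint's range is limited). The gripper opens to 94 mm and grips with 3 to 60 N. Pads are 16 mm wide; open, the fingers measure 119 mm over their backs; the gripper's body (75 mm by 177 mm) begins 78 mm behind the grasp point.
Start: joints at [0.971, 0.245, 1.558, -0, 1.339, -0.174], TCP at [0.268, 0.592, 0.205] pointing down, gripper open.
Joint ranges: [-3.13, 3.13], [-1.02, 2.26], [0.13, 2.54], [-0.95, 4.09], [0.21, 2.88], [-2.74, 2.74]. Speed limits (rad/s): [2.57, 2.57, 3.14, 3.14, 3.14, 3.14].

### API

Orientations are given as a rotation vector (axis times angle).
In Python, from bench import sensors, read_camera, camera_params, workorder, manip gives the robot as it stands.
- The arm moves only by the tool step_arm, never from a script. Its argument "deltas" is a list of rows, each a list of 5 numbers: the finger opening in mm, from 0 to 94, then the shift along the tool's x, y, z in mm, then the turn about the tool's z in degrees. A call has 1 to 8 rows; each row is the pose to reach, as a shift and turn from the pose commanded when the call began, along the tool's axes at that moment; what a row does not reach only later rows make up. A row lasts 1/10 s, in which the tool goes at most 50 mm and 8.59 degrees, less where a joint would pass 70% of its speed; a pose out of reach is approached as far as the arm can. A call with a gripper value outside its range is refused whole. The fingers move at their own pace and stop on an object; "grip_force" is the grip in N (left out, the last holds). Time passes only in rows, so rows that repeat a pose let the fingers close. It gives the time, the measured TCP pose, the force and the opening at its end, in the units of the state.
- sensors.get_obs(): the state, without advancing time (a new reading comes with each control period).
- read_camera(name): name is "side" or "top" or "wrist"; returns the picture (400x640x3 uint8, blue, green, red); there is no depth.
- camera_params(name): a dict with "fx", "fy", "cx", "cy" (pixels), "R" (3x3) and "t" (3): a world point X has camera coordinates R X + t. Camera axes: x right, y down, z forward; pixel columns grow to the right and rows downward; lengths in m; the calibration is good to about 2 mm. A picture is of the moment at which its call begins: read the wrist's pose just before it. camera_params takes no time and is no camera call; for the wrist camera it gives the pose at the moment of the call.
- workorder.sign_off(): hands the job in, once; it reports no verdict.
The state is a dict: "time_s": time; "joint_positions": joint angles; "joint_vel": joint speeds; "effort": joint torques, N m; "ee_pos": TCP position; "tool_rot": TCP orientation; "contact_force": force on the tool from outside, world axes, zero at the start; "moment": the same for the moment, N m; "opening": finger opening in m.
Only numpy, scipy, OpenCV 4.12 (cv2) and the standard library are available. Lean on these libraries where they do the work, as an engineer would, in place of code of your own. Each camera call takes 0.05 s, during which the arm holds its last target.

### The job

Take the thin release pin from the wooden stand, push it gently down through the small hole in the steel strap on top of the grey blade box until the hidden spring latch lets go and the tray springs out, then put the pin back upright in the empty hole of the stand, pushed home. The strap may sit off-centre, so feel for the hole; do not press hard on the box, and leave the other things on the bench alone.

Things in the scene. Friction and masses are not known exactly. Their poses are not given: they have to be found in the camera images.
- blade_box: Fixed, hollow grey sheet-metal box, 150 (x) by 140 (y) by 85 mm high. Origin: centre of its underside; z up; +x is the side with the white tray front (126 mm wide, 55 mm high). A steel strap 34 (x) by 104 (y) by 4 mm lies on its top, upper face at z = 89 mm, with one round access hole of 10 mm in its middle. Thin metal: more than 22 N between pin and box does harm.
- hole_nominal (a point): Middle of the box's top, at the strap's upper face: where the access hole would be if the strap sat centred. Its screw slots let it sit up to 13 mm to either side, so the true hole lies anywhere from -13 to +13 mm along the box's y axis (x is true). The strap stays put when rubbed. Below it is an open window 24 (x) by 44 (y) mm. Axes as the box.
- pad_nominal (a point): Usual height of the flat hidden latch pad (36 by 56 mm) under the hole, 22 mm below the strap's upper face; the true one lies 14 to 30 mm below it, and nothing is met before. It pushes back with 3 N at first and 0.6 N more per mm; after 5 to 6 mm (6 to 8 N) the latch lets the tray go; at 9 mm is a hard stop.
- tray (a joint): How far the tray has come out of the box along the box's +x, in m: 0 = shut and latched; a spring drives it out to the stop at 0.032 when the latch is tripped, and it stays out. It cannot be pulled out while latched.
- pin: Release pin, loose, about 45 g: round steel shank, 6 mm across and 75 mm long, tip slightly bevelled, under a light wooden handle of square section, 18 by 18 by 55 mm. Origin: the tip; z up to the handle (z = 75 to 130 mm); x, y square to the handle's flats. It stands in one of the stand's holes, the handle's underside on the stand's top.
- pin_tip (a point): The tip of the pin's shank; axes as the pin.
- stand: Fixed block of brown wood, 60 (x) by 160 (y) by 80 mm high; origin: centre of its underside. Two round upright holes of 14 mm diameter go right through it at y = -45 and +45 mm.
- stand_a (a point): Mouth of the stand's hole at y = -45 mm, at the height of its top (80 mm).
- stand_b (a point): Mouth of the stand's hole at y = +45 mm, at the height of its top (80 mm).
- punch: Bystander: punch with a thick dark round shank (10 mm) and dark round handle (26 mm), 130 mm long, standing in the other hole of the stand. Origin: its tip.
- sanding_block: Bystander: cork block 100 by 60 by 35 mm; origin at the centre of its underside.
- tape_roll: Bystander: pale roll, 64 mm across and 24 mm high; origin at the centre of its underside.
- plank: Bystander: pale wooden blank, 80 by 120 by 19 mm; origin at the centre of its underside.
- brush: Bystander: dusting brush lying flat.
- push_stick: Bystander: plywood stick 180 by 30 by 16 mm; origin at the centre of its underside.
Not all that is in view belongs to the job. Of the things that look like the stand, take the one that is farthest to the robot's right at the start. What is shaped like the pin but blue or purple is not meant.

How it is judged:
On the way, in this order (a step that is already met when the one before it is completed fails the run):
1. the pin's tip is through the hole, inside the box, while the tray is still latched (z of pin_tip in the frame of blade_box between 0.02 and 0.079 m and x of pin_tip in the frame of blade_box between -0.012 and 0.012 m and y of pin_tip in the frame of blade_box between -0.022 and 0.022 m and value of joint tray below 0.006 m), for 0.05 s.
2. the tray has sprung out while the pin is in the hole (value of joint tray above 0.02 m and z of pin_tip in the frame of blade_box below 0.085 m and horizontal distance between pin_tip and hole_nominal below 0.024 m), for 0.05 s.
At the end, for the whole second after the job is handed in: the tray is out by more than 25 mm; the pin stands upright (within 0.08 rad) and at rest in a hole of the stand, its tip within 7 mm of the hole's axis and no more than 9 mm above the bench (5 mm when fully home) (value of joint tray above 0.025 m and (horizontal distance between pin_tip and stand_a below 0.007 m or horizontal distance between pin_tip and stand_b below 0.007 m) and height (world z) of pin_tip below 0.009 m and angle between pin's own z axis and vertical below 0.08 rad and linear speed of pin below 0.02 m/s); the robot touches nothing.
It fails at once if the pin presses on the blade box with more than 22 N (contact force between pin and blade_box above 22 N).
It fails at once if the gripper or arm presses on the blade box with more than 5 N (contact force between the arm and blade_box above 5 N).
It fails at once if the punch is moved by more than 15 mm (distance of punch from where it was at the start of the episode above 0.015 m).
It fails at once if a bystander is moved by more than 20 mm (distance of any of sanding_block, tape_roll, plank, brush, push_stick from where it was at the start of the episode above 0.02 m).
It also fails if it takes over 72 s, if anything falls off the work surface, if the arm or the gripper's body presses on something with over 40 N, if the wrist force passes 120 N, or if a joint passes its speed limit or range.

## Working session

There is one attempt and no reset: what is moved stays moved. The work goes in short steps, Python scripts to look and compute and a tool call to move; the robot and the scene stay as the last step left them, time stands still between calls to the robot, and variables do not carry over. Pictures are saved under pics/ and viewed, and the job is handed in when it is done.

Besides the shell and the picture viewer there is one more tool, called after ">>>" by a JSON object that holds its "method" and its "body", one argument or row to a line. step_arm: Moves the arm, as the interface text tells. Its arguments: {"type":"object","properties":{"deltas":{"type":"array"},"grip_force":{"type":"number"}},"required":["deltas"]}

```bash
mkdir -p pics; ls; python3 - <<'E'
from bench import sensors, read_camera, camera_params, manip
import cv2
o=sensors.get_obs()
for k in o: print(k,o[k])
print(manip.tcp_to_grasp)
for n in ["side","top","wrist"]:
    p=camera_params(n); print(n,p)
    cv2.imwrite(f"pics/{n}0.png",read_camera(n))
E
```

```text
pics
time_s 0.0
joint_positions [ 9.70892585e-01  2.45795789e-01  1.55902561e+00 -2.97130581e-05
  1.33869353e+00 -1.74096543e-01]
joint_vel [ 1.30442306e-03 -1.72621240e-03 -9.44223749e-04 -1.97229900e-03
  1.00238944e-03  3.88985424e-05]
effort [-7.11306202e-04 -4.15842426e+01 -3.14599800e+01  6.84402091e-02
  3.33344936e-02 -1.52248062e-04]
ee_pos [0.26813659 0.59144708 0.20435083]
tool_rot [-6.63656404e-01 -3.06997834e+00  2.81270652e-03]
contact_force [ 0.54427306 -0.42301454 -0.54953761]
moment [-0.00106212 -0.00139235  0.04582122]
opening 0.09401962377141478
0.0188
side {'fx': 374.2275928151216, 'fy': 374.2275928151216, 'cx': 325.1965404315173, 'cy': 198.52017215129177, 'R': array([[ 0.99439789, -0.10428865, -0.01722568],
       [-0.08614844, -0.70518635, -0.70376889],
       [ 0.06124779,  0.70131026, -0.71022012]]), 't': array([-0.54866386,  0.1509166 ,  0.83002091])}
top {'fx': 404.18245830595305, 'fy': 404.18245830595305, 'cx': 322.0773186731424, 'cy': 197.80843629259982, 'R': array([[ 1.23520087e-02, -9.99922924e-01,  1.25439590e-03],
       [-9.97524310e-01, -1.24092134e-02, -6.92189403e-02],
       [ 6.92291713e-02, -3.96297454e-04, -9.97600704e-01]]), 't': array([0.02339742, 0.54219277, 1.14683625])}
wrist {'fx': 328.81692661611646, 'fy': 328.81692661611646, 'cx': 322.11490151461373, 'cy': 201.14629545176354, 'R': array([[ 0.41168522,  0.91132256, -0.00254467],
       [ 0.88467909, -0.39897577,  0.24116644],
       [ 0.21876516, -0.10153587, -0.97048043]]), 't': array([-0.6496458 , -0.02618035,  0.39097663])}
```

View pics/top0.png

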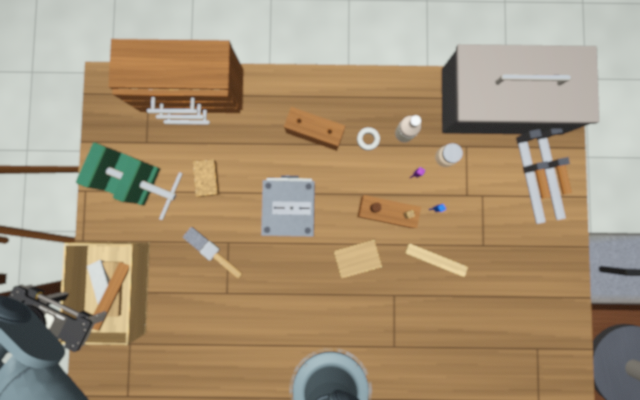

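View pics/side0.png

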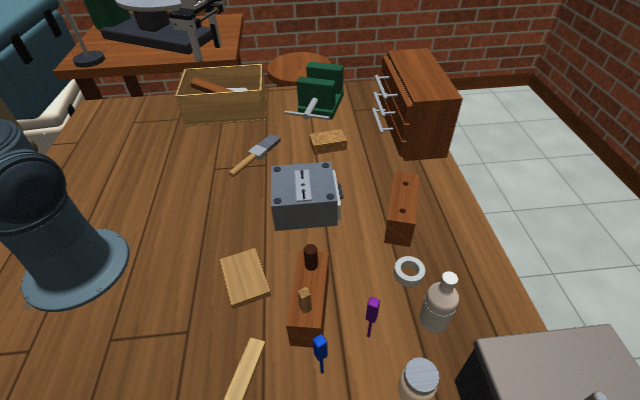

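View pics/wrist0.png

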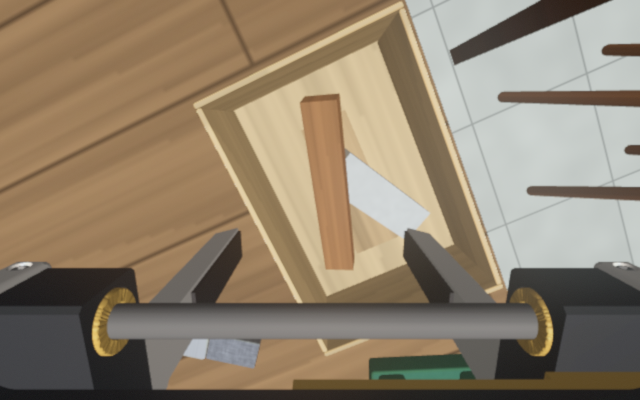

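The top view shows the target stand at about (391,211), with the punch at (376,208) and the pin at (410,215). The box is at (288,207). The look-alike stand at (314,128) lies further left. Next I'll zoom in.

```bash
cat > h.py <<'E'
import numpy as np, cv2
from bench import sensors, read_camera, camera_params, manip
def ray(p,u,v):
    d=np.array([(u-p['cx'])/p['fx'],(v-p['cy'])/p['fy'],1.]); R=np.array(p['R']);t=np.array(p['t'])
    return -R.T@t, R.T@d
def onz(p,u,v,z):
    c,d=ray(p,u,v); return c+d*(z-c[2])/d[2]
def proj(p,X):
    c=np.array(p['R'])@np.array(X)+p['t']; return np.array([p['fx']*c[0]/c[2]+p['cx'],p['fy']*c[1]/c[2]+p['cy']])
E
python3 - <<'E'
from h import *
for n,(x0,y0,x1,y1) in {"top":(250,165,450,245),"side":(255,150,375,380)}.items():
    im=cv2.imread(f"pics/{n}0.png")[y0:y1,x0:x1]
    s=4 if n=="top" else 2.6
    cv2.imwrite(f"pics/{n}0z.png",cv2.resize(im,None,fx=s,fy=s,interpolation=cv2.INTER_CUBIC))
E
```

```text
(no output)
```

View pics/top0z.png

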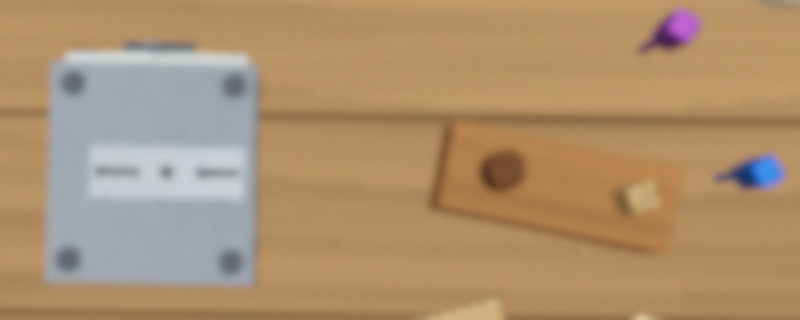

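View pics/side0z.png

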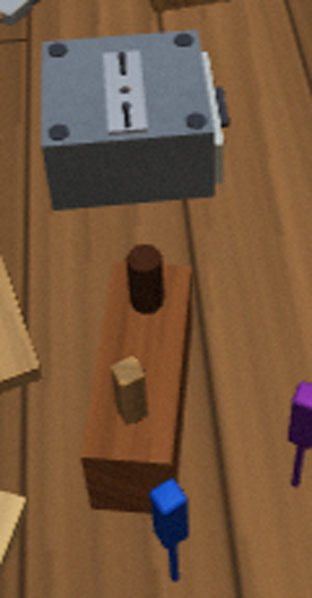

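```bash
python3 - <<'E'
from h import *
p=camera_params("top"); s=camera_params("side")
def z(u,v): return (250+u/4,165+v/4)
for nm,q,h in [("hole",(167,172),.089),("pinhandle top",(640,196),.135),("punchtop",(502,170),.135),("blue",(765,171),.12),("purple",(680,28),.12)]:
    print(nm,onz(p,*z(*q),h))
for nm,q,h in [("box c",[(50,63),(258,63),(255,284),(45,282)],.085),("stand",[(447,120),(683,165),(662,252),(432,208)],.08)]:
    X=np.array([onz(p,*z(*a),h) for a in q]); print(nm,X.round(4),X.mean(0))
def zs(u,v): return (255+u/2.6,150+v/2.6)
print("side hole",onz(s,*zs(124,89),.089)); print("side pin top",onz(s,*zs(128,365),.135))
print("side handle bottom", onz(s,*zs(132,415),.08))
print("blue top",onz(s,*zs(169,487),.12),onz(s,*zs(175,580),0))
o=sensors.get_obs();from scipy.spatial.transform import Rotation as R
print(o['time_s'],R.from_rotvec(o['tool_rot']).as_matrix().round(3))
w=camera_params("wrist"); Rt=R.from_rotvec(o['tool_rot']).as_matrix()
c=-np.array(w['R']).T@w['t']; print("cam in tool",Rt.T@(c-o['ee_pos']), (Rt.T@np.array(w['R']).T).round(3))
E
```

```text
hole [0.50833788 0.11182335 0.089     ]
pinhandle top [ 0.49460749 -0.19798212  0.135     ]
punchtop [ 0.51034128 -0.10859528  0.135     ]
blue [ 0.51253379 -0.28348436  0.12      ]
purple [ 0.60648966 -0.22801736  0.12      ]
box c [[0.5819 0.1932 0.085 ]
 [0.5836 0.0514 0.085 ]
 [0.4336 0.0514 0.085 ]
 [0.4332 0.1932 0.085 ]] [0.50805747 0.12228216 0.085     ]
stand [[ 0.5467 -0.0782  0.08  ]
 [ 0.5179 -0.2394  0.08  ]
 [ 0.4585 -0.2248  0.08  ]
 [ 0.4864 -0.0683  0.08  ]] [ 0.50236711 -0.15269392  0.08      ]
side hole [0.51190271 0.11004951 0.089     ]
side pin top [ 0.49799827 -0.19912011  0.135     ]
side handle bottom [ 0.49722448 -0.20451268  0.08      ]
blue top [ 0.51678801 -0.27558119  0.12      ] [ 0.51660268 -0.28625729  0.        ]
0.15 [[-0.911  0.413 -0.001]
 [ 0.413  0.911 -0.001]
 [ 0.    -0.001 -1.   ]]
cam in tool [ 0.06980333  0.00075253 -0.17956672] [[ 0.001 -0.97  -0.241]
 [ 1.     0.002 -0.001]
 [ 0.001 -0.241  0.97 ]]
```

>>> {"method": "step_arm", "body": {
  "deltas": [
    [60, -60, -70, -50, 6],
    [60, -90, -105, -50, 12],
    [60, -120, -141, -50, 18],
    [60, -150, -176, -50, 24],
    [60, -180, -211, -50, 30],
    [60, -210, -247, -50, 36],
    [60, -240, -282, -50, 42],
    [60, -270, -317, -50, 51]
  ]
}}

```text
time_s: 0.95
ee_pos: [0.3764, 0.2138, 0.2554]
tool_rot: [1.918, 2.488, 0.0]
contact_force: [1.7, 0.6, 0.5]
opening: 0.06
```

```bash
cat >> h.py <<'E'
from scipy.spatial.transform import Rotation as Rot
def st():
    o=sensors.get_obs(); R=Rot.from_rotvec(o['tool_rot']).as_matrix()
    print("t %.2f tcp %s  tooly ang %.2f  F %s M %s open %.1f"%(o['time_s'],o['ee_pos'].round(4),np.degrees(np.arctan2(R[1,1],R[0,1])),o['contact_force'].round(2),o['moment'].round(3),o['opening']*1e3), "toolz",R[:,2].round(4)); return o,R
def go(X,yaw=None):
    """needed tool-frame shift mm to world X, and turn so tool y ang = yaw deg"""
    o,R=st(); d=R.T@(np.array(X)-o['ee_pos'])*1e3; print("shift mm",d.round(1),end=' ')
    if yaw is not None:
        a=np.degrees(np.arctan2(R[1,1],R[0,1])); t=(a-yaw+180)%360-180; print("turn",round(t,2),end='')
    print()
E
python3 -c "
from h import *
go([.495,-.20,.25],14)"
```

```text
t 0.95 tcp [0.3764 0.2138 0.2554]  tooly ang 14.74  F [1.7  0.59 0.53] M [-0.075  0.06  -0.016] open 60.0 toolz [ 5.e-04  0.e+00 -1.e+00]
shift mm [-430.4    9.4    5.4] turn 0.74
```

```bash
python3 -c "
from h import *
go([.508,.115,.22],14)"
```

```text
t 0.95 tcp [0.3764 0.2138 0.2554]  tooly ang 14.74  F [1.7  0.59 0.53] M [-0.075  0.06  -0.016] open 60.0 toolz [ 5.e-04  0.e+00 -1.e+00]
shift mm [-129.1  102.1   35.4] turn 0.74
```

>>> {"method": "step_arm", "body": {
  "deltas": [
    [60, -32, 25, 9, 0],
    [60, -64, 51, 18, 0],
    [60, -96, 76, 27, 0],
    [60, -129, 102, 35, 0],
    [60, -129, 102, 35, 0],
    [60, -129, 102, 35, 0]
  ]
}}

```text
time_s: 1.55
ee_pos: [0.5082, 0.1171, 0.2197]
tool_rot: [-1.913, -2.49, 0.001]
contact_force: [0.3, 0.4, -0.3]
opening: 0.0601
```

```bash
python3 - <<'E'
from h import *
import pickle
o,R=st(); p=camera_params("wrist"); im=read_camera("wrist"); pickle.dump(p,open("w1.pkl","wb"))
cv2.imwrite("pics/w1.png",im)
print(proj(p,[.509,.111,.089]))
E
```

```text
t 1.55 tcp [0.5082 0.1171 0.2197]  tooly ang 14.93  F [ 0.33  0.41 -0.31] M [-0.065  0.053  0.022] open 60.1 toolz [-1.9e-03  3.0e-04 -1.0e+00]
[321.10293195 200.28434077]
```

View pics/w1.png

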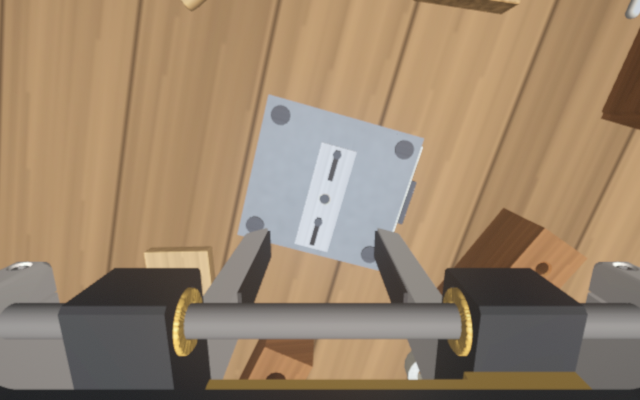

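The wrist view shows the strap hole at about (324.5,199), the box corners at (270,95), (422,137) and (242,232), and the tray front on the right. Now I'll measure these.

```bash
python3 - <<'E'
from h import *
import pickle
p=pickle.load(open("w1.pkl","rb")); im=cv2.imread("pics/w1.png")
c=im[90:275,230:430]; cv2.imwrite("pics/w1z.png",cv2.resize(c,None,fx=3.2,fy=3.2,interpolation=cv2.INTER_CUBIC))
g=cv2.cvtColor(im,cv2.COLOR_BGR2GRAY)
h=g[188:210,313:336]; m=(h<115).astype(np.uint8)
n,l,s,ce=cv2.connectedComponentsWithStats(m); print(s,ce)
for i in range(1,n):
    u,v=ce[i]+[313,188]; print((u,v),onz(p,u,v,.089))
# strap
m=(g>185).astype(np.uint8)*255; m[:, :280]=0;m[:,370:]=0;m[:130]=0;m[262:]=0
m=cv2.morphologyEx(m,cv2.MORPH_CLOSE,np.ones((9,9)))
cs,_=cv2.findContours(m,0,1)
k=max(cs,key=cv2.contourArea); b=cv2.boxPoints(cv2.minAreaRect(k)); print(b)
X=np.array([onz(p,*q,.089) for q in b]); print(X.round(4),X.mean(0))
E
```

```text
[[  0   0  23  22 506]] [[11.  10.5]]
[[291.43396 242.98111]
 [320.67926 140.62262]
 [357.39624 151.11319]
 [328.15094 253.47168]]
[[0.4916 0.0606 0.089 ]
 [0.4939 0.1661 0.089 ]
 [0.5296 0.1657 0.089 ]
 [0.5302 0.0593 0.089 ]] [0.51132125 0.11290229 0.089     ]
```

View pics/w1z.png

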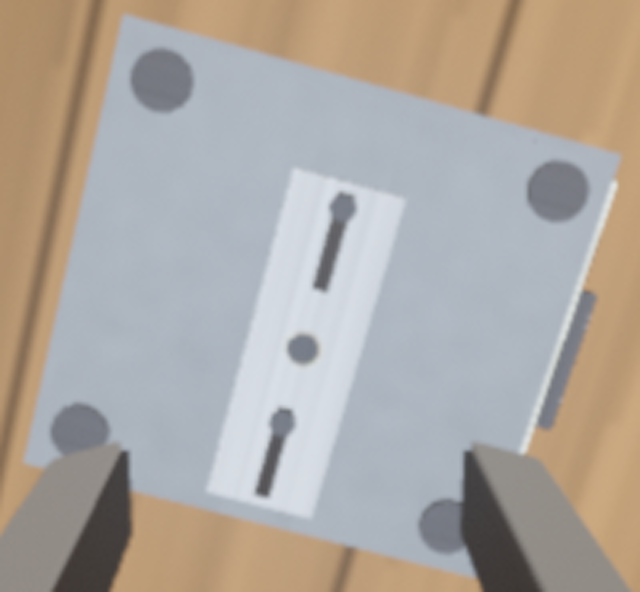

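```bash
python3 - <<'E'
from h import *
import pickle
p=pickle.load(open("w1.pkl","rb"));im=cv2.imread("pics/w1.png")
g=cv2.cvtColor(im,cv2.COLOR_BGR2GRAY)[190:208,315:334].astype(float)
m=np.clip(180-g,0,None); m[m<15]=0
yy,xx=np.mgrid[190:208,315:334]; u,v=(m*xx).sum()/m.sum(),(m*yy).sum()/m.sum()
print(u,v,onz(p,u,v,.089))
z=lambda a,b:(230+a/3.2,90+b/3.2)
B=[onz(p,*z(*q),.085) for q in [(122,14),(620,155),(25,464)]]
for b in B: print(b)
print((B[1]+B[2])/2)
d=B[1]-B[0]; print(np.degrees(np.arctan2(d[1],d[0])),np.linalg.norm(d)); d=B[0]-B[2];print(np.degrees(np.arctan2(d[1],d[0])),np.linalg.norm(d))
go([.495,-.20,.22],14)
E
```

```text
324.1970684039088 198.59478827361565 [0.51146394 0.11341195 0.089     ]
[0.43688042 0.19357099 0.085     ]
[0.58691194 0.19292139 0.085     ]
[0.43719874 0.05320327 0.085     ]
[0.51205534 0.12306233 0.085     ]
-0.24807406560907802 0.15003291789691156
90.12993292534112 0.14036807596816397
t 1.60 tcp [0.5079 0.1177 0.2202]  tooly ang 15.01  F [-0.93  0.51  0.13] M [-0.095  0.03   0.036] open 60.0 toolz [-9.e-04  3.e-04 -1.e+00]
shift mm [-3.036e+02 -9.480e+01  1.000e-01] turn 1.01
```

>>> {"method": "step_arm", "body": {
  "deltas": [
    [50, -44, -14, 0, 0],
    [50, -87, -27, 0, 0],
    [50, -130, -41, 0, 0],
    [50, -174, -54, 0, 0],
    [50, -217, -68, 0, 0],
    [50, -260, -81, 0, 0],
    [50, -304, -95, 0, 0],
    [50, -304, -95, 0, 0]
  ]
}}

```text
time_s: 2.4
ee_pos: [0.4949, -0.2037, 0.2212]
tool_rot: [1.916, 2.487, -0.001]
contact_force: [0.3, 1.0, 0.3]
opening: 0.0497
```

```bash
python3 - <<'E'
from h import *
import pickle
o,R=st(); p=camera_params("wrist"); im=read_camera("wrist"); pickle.dump(p,open("w2.pkl","wb"))
cv2.imwrite("pics/w2.png",im)
E
```

```text
t 2.40 tcp [ 0.4949 -0.2037  0.2212]  tooly ang 14.79  F [0.28 0.98 0.32] M [-0.078 -0.016 -0.004] open 49.7 toolz [ 0.001  -0.0017 -1.    ]
```

View pics/w2.png

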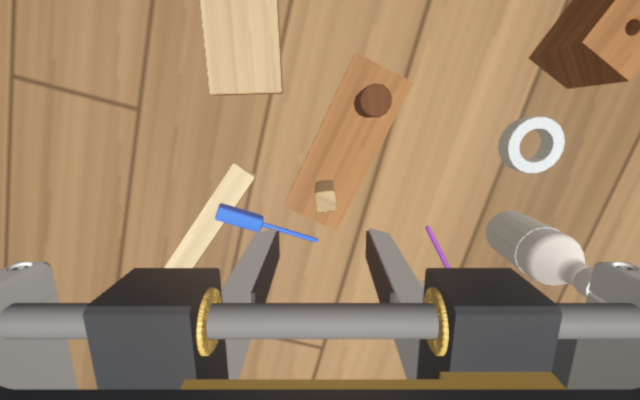

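```bash
python3 - <<'E'
from h import *
im=cv2.imread("pics/w2.png")
c=im[45:235,275:425]; cv2.imwrite("pics/w2z.png",cv2.resize(c,None,fx=3,fy=3,interpolation=cv2.INTER_CUBIC))
c=im[170:220,300:350]; cv2.imwrite("pics/w2y.png",cv2.resize(c,None,fx=11,fy=11,interpolation=cv2.INTER_CUBIC))
E
```

```text
(no output)
```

View pics/w2z.png

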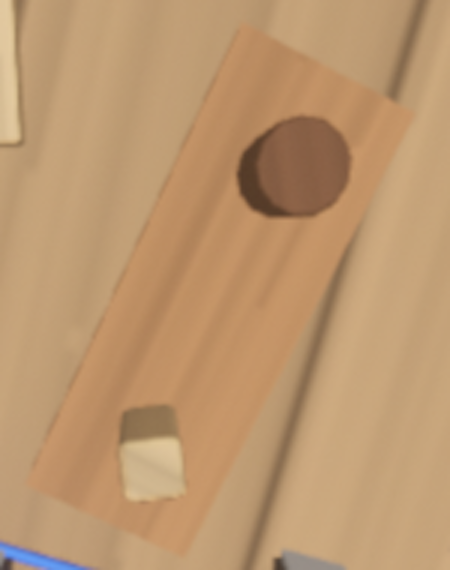

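View pics/w2y.png

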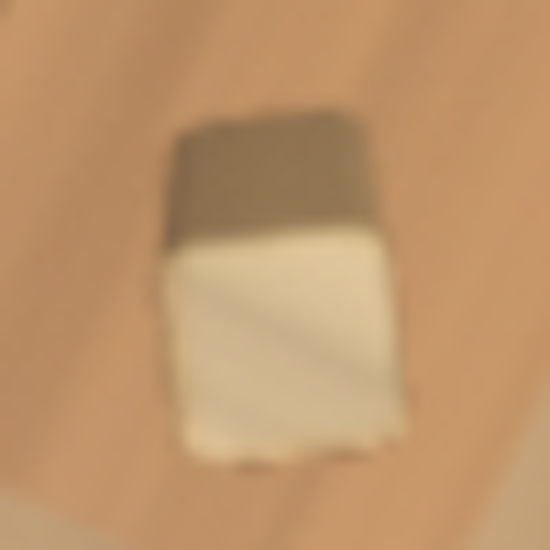

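```bash
python3 - <<'E'
from h import *
import pickle
p=pickle.load(open("w2.pkl","rb"))
X=np.array([onz(p,300+a/11,170+b/11,.135) for a,b in [(166,246),(384,228),(408,440),(192,465)]])
print(X.round(4),X.mean(0))
for i in range(4):
    d=X[(i+1)%4]-X[i]; print(np.degrees(np.arctan2(d[1],d[0])),np.linalg.norm(d))
bt=np.array([onz(p,300+a/11,170+b/11,.08) for a,b in [(178,130),(362,108)]]);print("base",bt)
S=np.array([onz(p,275+a/3,45+b/3,.08) for a,b in [(240,22),(413,110),(185,555),(27,483)]])
print(S.round(4),S.mean(0)); e=(S[0]+S[1]-S[2]-S[3])/2; print(np.linalg.norm(e),np.degrees(np.arctan2(e[1],e[0])))
y=e/np.linalg.norm(e)
for s in(-.045,.045): print(S.mean(0)+s*y)
print("punch",onz(p,275+304/3,45+166/3,.135))
go([X.mean(0)[0],X.mean(0)[1],.13])
E
```

```text
[[ 0.4869 -0.1941  0.135 ]
 [ 0.5024 -0.1885  0.135 ]
 [ 0.5085 -0.204   0.135 ]
 [ 0.4931 -0.2101  0.135 ]] [ 0.49772226 -0.199173    0.135     ]
19.708292289697656 0.01644811812767771
-68.27734338808074 0.0166593833888221
-158.2612547558271 0.01659905697979758
111.1873293648075 0.01724294914568081
base [[ 0.48720356 -0.19561825  0.08      ]
 [ 0.50269375 -0.18942294  0.08      ]]
[[ 0.4911 -0.0717  0.08  ]
 [ 0.5495 -0.0821  0.08  ]
 [ 0.5203 -0.2389  0.08  ]
 [ 0.4621 -0.228   0.08  ]] [ 0.50572141 -0.15515973  0.08      ]
0.1592579406095565 79.4698153820836
[ 0.49749751 -0.19940187  0.08      ]
[ 0.51394532 -0.11091759  0.08      ]
punch [ 0.51431708 -0.11132729  0.135     ]
t 2.45 tcp [ 0.4951 -0.2014  0.221 ]  tooly ang 14.88  F [0.33 0.22 0.01] M [-0.035  0.013 -0.002] open 50.0 toolz [ 8.e-04 -2.e-04 -1.e+00]
shift mm [ 1.6  3.  91. ]
```

>>> {"method": "step_arm", "body": {
  "deltas": [
    [50, 2, 3, 40, -6],
    [50, 2, 3, 80, -6],
    [50, 2, 3, 110, -6],
    [50, 2, 3, 131, -6],
    [50, 2, 3, 131, -6],
    [50, 2, 3, 131, -6]
  ]
}}

```text
time_s: 3.05
ee_pos: [0.4983, -0.1966, 0.0902]
tool_rot: [1.776, 2.591, 0.0]
contact_force: [0.3, -0.2, 0.0]
opening: 0.05
```

```bash
python3 - <<'E'
from h import *
go([.4977,-.1992,.09],21)
for n in["side","wrist"]: cv2.imwrite(f"pics/{n}3.png",read_camera(n))
im=cv2.imread("pics/side3.png")[200:380,240:400]; cv2.imwrite("pics/side3z.png",cv2.resize(im,None,fx=3,fy=3))
E
```

```text
t 3.05 tcp [ 0.4983 -0.1966  0.0902]  tooly ang 21.13  F [ 0.29 -0.2   0.03] M [-0.084  0.015  0.02 ] open 50.0 toolz [ 6.e-04 -1.e-04 -1.e+00]
shift mm [-2.2 -1.5  0.2] turn 0.13
```

View pics/wrist3.png

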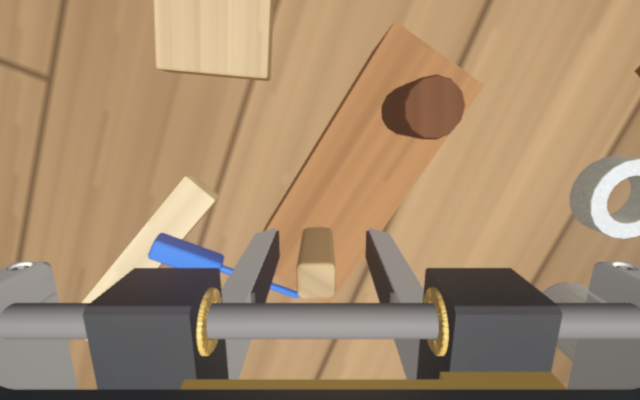

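View pics/side3z.png

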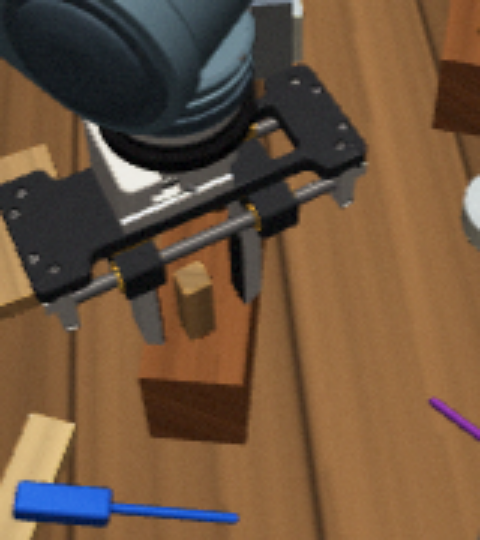

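The wrist view shows the handle between the fingers with its flats parallel to the pads, top face at about (317,280). I'll nudge 2 mm and close.

>>> {"method": "step_arm", "body": {
  "deltas": [
    [50, -2, -1, 0, 0],
    [16, -2, -1, 0, 0],
    [10, -2, -1, 0, 0],
    [10, -2, -1, 0, 0],
    [10, -2, -1, 0, 0],
    [10, -2, -1, 0, 0],
    [10, -2, -1, 0, 0],
    [10, -2, -1, 0, 0]
  ],
  "grip_force": 35
}}

```text
time_s: 3.95
ee_pos: [0.4975, -0.2003, 0.0894]
tool_rot: [-1.779, -2.589, 0.0]
contact_force: [-0.8, 0.2, 0.6]
opening: 0.018
```

```bash
python3 -c "
from h import *
st()"
```

```text
t 3.95 tcp [ 0.4975 -0.2003  0.0894]  tooly ang 21.01  F [-0.79  0.15  0.63] M [-0.112  0.107  0.016] open 18.0 toolz [-2.e-04  0.e+00 -1.e+00]
```

>>> {"method": "step_arm", "body": {
  "deltas": [
    [10, 0, 0, -20, 0],
    [10, 0, 0, -50, 0],
    [10, 0, 0, -90, 0],
    [10, 0, 0, -130, 0],
    [10, 0, 0, -165, 0],
    [10, 0, 0, -165, 0]
  ]
}}

```text
time_s: 4.55
ee_pos: [0.5001, -0.2018, 0.2605]
tool_rot: [1.773, 2.58, 0.0]
contact_force: [0.4, -0.3, 0.6]
opening: 0.0176
```

```bash
python3 - <<'E'
from h import *
import pickle
go([.511,.113,.254],21)
p=camera_params("wrist"); im=read_camera("wrist"); pickle.dump(p,open("w4.pkl","wb")); cv2.imwrite("pics/w4.png",im)
cv2.imwrite("pics/side4.png",read_camera("side"))
im=cv2.imread("pics/side4.png")[120:370,220:420]; cv2.imwrite("pics/side4z.png",cv2.resize(im,None,fx=2.4,fy=2.4))
E
```

```text
t 4.55 tcp [ 0.5001 -0.2018  0.2605]  tooly ang 21.02  F [ 0.42 -0.34  0.6 ] M [-0.03   0.    -0.018] open 17.6 toolz [ 0.009  -0.0059 -0.9999]
shift mm [290.  123.1   4.7] turn 0.02
```

View pics/w4.png

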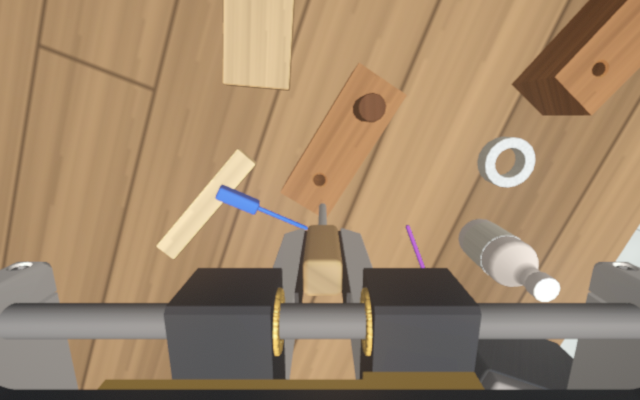

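View pics/side4z.png

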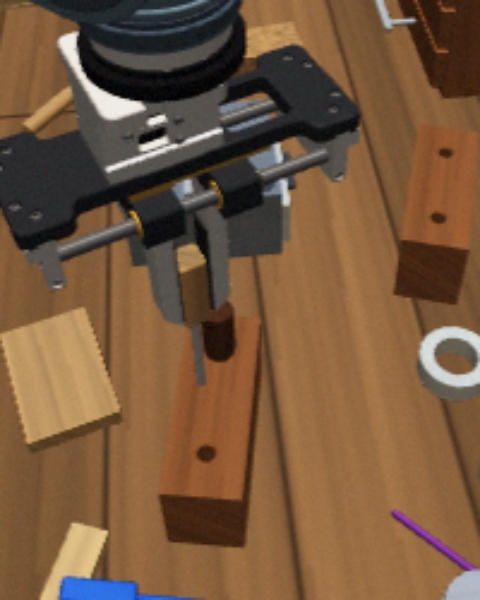

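The wrist and side views show the pin held upright and clear of the stand, and the empty hole at wrist pixel (319,180). I'll carry the pin over the box.

>>> {"method": "step_arm", "body": {
  "deltas": [
    [10, 35, 15, 0, 0],
    [10, 75, 32, 0, 0],
    [10, 115, 49, 0, 0],
    [10, 155, 66, 0, 0],
    [10, 195, 83, 0, 0],
    [10, 235, 100, 0, 0],
    [10, 270, 115, 0, 0],
    [10, 290, 123, 0, 0]
  ]
}}

```text
time_s: 5.45
ee_pos: [0.5067, 0.1171, 0.2515]
tool_rot: [-1.774, -2.588, 0.004]
contact_force: [0.4, -0.6, -0.3]
opening: 0.0177
```

>>> {"method": "step_arm", "body": {
  "deltas": [
    [10, 0, 0, 20, 0],
    [10, 0, 0, 45, 0],
    [10, 0, 0, 60, 0],
    [10, 0, 0, 60, 0]
  ]
}}

```text
time_s: 5.85
ee_pos: [0.5057, 0.1145, 0.1901]
tool_rot: [-1.776, -2.584, 0.007]
contact_force: [-0.1, 0.2, -0.0]
opening: 0.0181
```

```bash
python3 - <<'E'
from h import *
import pickle
go([.511,.113,.19],21)
P={}
for n in ["wrist","side","top"]:
    P[n]=camera_params(n); cv2.imwrite(f"pics/{n}5.png",read_camera(n))
pickle.dump(P,open("P5.pkl","wb"))
st()
im=cv2.imread("pics/side5.png")[130:240,250:360]; cv2.imwrite("pics/side5z.png",cv2.resize(im,None,fx=5,fy=5,interpolation=cv2.INTER_CUBIC))
im=cv2.imread("pics/wrist5.png")[140:260,260:400]; cv2.imwrite("pics/w5z.png",cv2.resize(im,None,fx=5,fy=5,interpolation=cv2.INTER_CUBIC))
E
```

```text
t 5.85 tcp [0.5057 0.1145 0.1901]  tooly ang 21.00  F [-0.1   0.21 -0.03] M [-0.068  0.058 -0.051] open 18.1 toolz [-8.2e-03 -1.0e-04 -1.0e+00]
shift mm [-3.2  4.4  0. ] turn 0.0
t 6.00 tcp [0.5088 0.1143 0.1949]  tooly ang 20.98  F [ 0.67  0.13 -0.66] M [-0.096  0.045 -0.005] open 17.9 toolz [ 6.e-04  0.e+00 -1.e+00]
```

View pics/side5z.png

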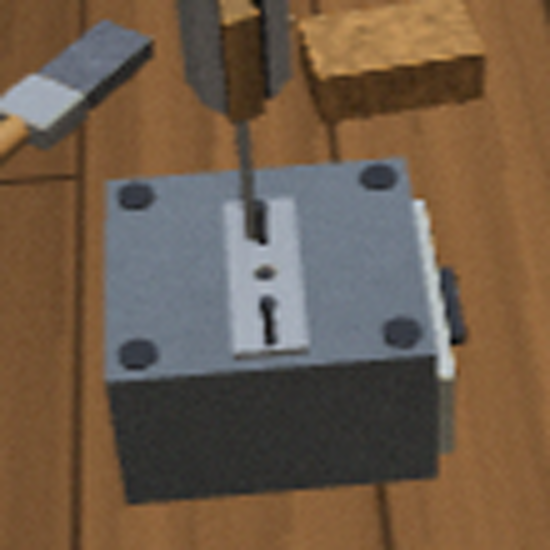

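View pics/w5z.png

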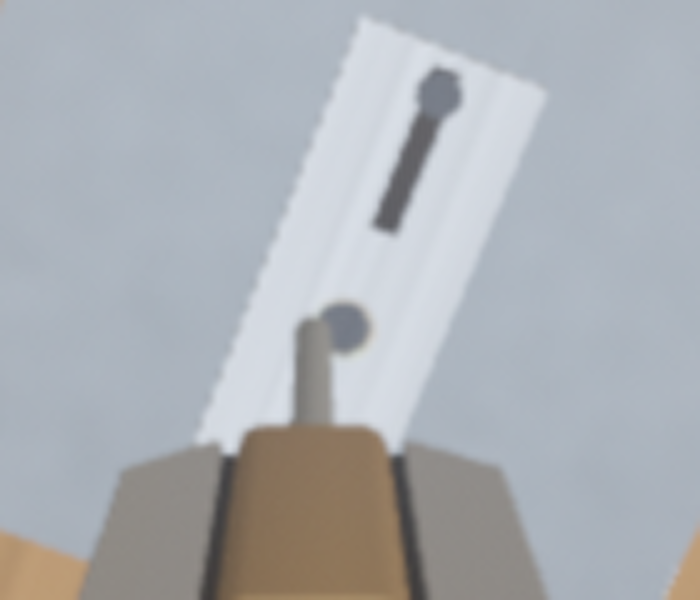

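```bash
python3 - <<'E'
from h import *
import pickle
P=pickle.load(open("P5.pkl","rb")); p=P["wrist"]
z=lambda a,b:(260+a/5,140+b/5)
o,R=st()
tip=onz(p,*z(313,332),o['ee_pos'][2]-.085); hole=onz(p,*z(345,327),.089)
print(tip,hole,"tool d",R.T@(hole-tip)*1e3, "tip rel tcp", R.T@(tip-o['ee_pos'])*1e3)
s=P["side"]; zs=lambda a,b:(250+a/5,130+b/5)
print("side hole",onz(s,*zs(264,272),.089),"tip",onz(s,*zs(251,237),o['ee_pos'][2]-.085))
E
```

```text
t 6.00 tcp [0.5088 0.1143 0.1949]  tooly ang 20.98  F [ 0.67  0.13 -0.66] M [-0.096  0.045 -0.005] open 17.9 toolz [ 6.e-04  0.e+00 -1.e+00]
[0.50548079 0.11577261 0.10986596] [0.51225521 0.11348253 0.089     ] tool d [-4.56071311  5.49396976 20.86964024] tip rel tcp [ 2.54217129 -2.6470516  84.99818581]
side hole [0.51211703 0.10943982 0.089     ] tip [0.50748657 0.1112839  0.10986596]
```

>>> {"method": "step_arm", "body": {
  "deltas": [
    [10, -2, 2.5, 3, 0],
    [10, -4, 5, 8, 0],
    [10, -4, 5, 12, 0],
    [10, -4, 5, 12, 0],
    [10, -4, 5, 12, 0],
    [10, -4, 5, 12, 0]
  ]
}}

```text
time_s: 6.6
ee_pos: [0.5146, 0.1126, 0.1825]
tool_rot: [1.779, 2.589, 0.0]
contact_force: [-0.3, -0.1, -0.7]
opening: 0.018
```

```bash
cat > look.py <<'E'
from h import *
import pickle,sys
k=sys.argv[1]
st(); P={}
for n in ["wrist","side"]:
    P[n]=camera_params(n); cv2.imwrite(f"pics/{n}{k}.png",read_camera(n))
pickle.dump(P,open(f"P{k}.pkl","wb")); st()
a=cv2.resize(cv2.imread(f"pics/side{k}.png")[140:210,275:345],None,fx=7,fy=7,interpolation=cv2.INTER_CUBIC)
b=cv2.resize(cv2.imread(f"pics/wrist{k}.png")[170:250,300:340],None,fx=7,fy=7,interpolation=cv2.INTER_CUBIC)
H=max(a.shape[0],b.shape[0]); c=np.zeros((H,a.shape[1]+b.shape[1],3),np.uint8); c[:a.shape[0],:a.shape[1]]=a; c[:b.shape[0],a.shape[1]:]=b
cv2.imwrite(f"pics/c{k}.png",c)
E
python3 look.py 6
```

```text
t 6.60 tcp [0.5146 0.1126 0.1825]  tooly ang 21.01  F [-0.27 -0.14 -0.69] M [-0.094  0.02   0.036] open 18.0 toolz [ 2.e-04  0.e+00 -1.e+00]
t 6.70 tcp [0.5146 0.1126 0.1826]  tooly ang 21.01  F [-0.72  0.49 -0.33] M [-0.056  0.033 -0.021] open 17.4 toolz [ 4.e-04 -0.e+00 -1.e+00]
```

View pics/c6.png

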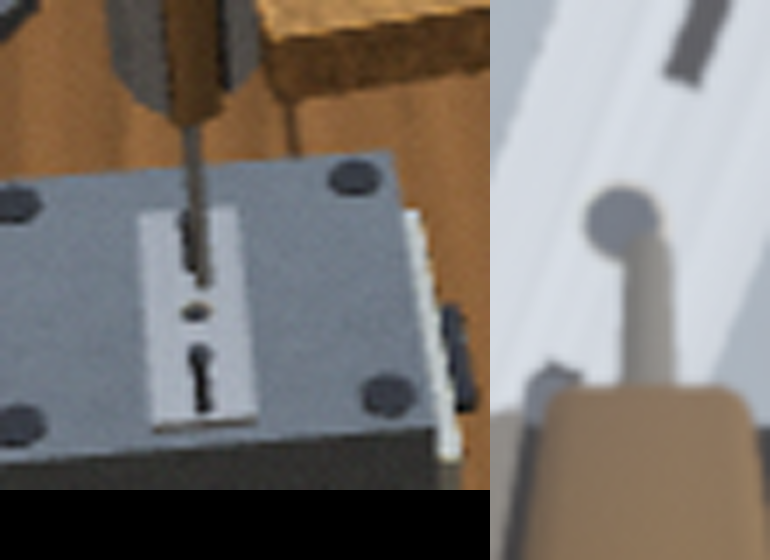

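```bash
cat > rel.py <<'E'
from h import *
import pickle
def rel(k,wt,wh,stp,sh):
    P=pickle.load(open(f"P{k}.pkl","rb")); o,R=st(); zt=o['ee_pos'][2]-.085
    w=lambda a:(300+(a[0]-490)/7,170+a[1]/7); s=lambda a:(275+a[0]/7,140+a[1]/7)
    for n,f,t,h in [("wrist",w,wt,wh),("side",s,stp,sh)]:
        T=onz(P[n],*f(t),zt); H=onz(P[n],*f(h),.089)
        print(n,"tip",T.round(4),"hole",H.round(4),"tool d",(R.T@(H-T)*1e3).round(1))
E
python3 -c "
from rel import *
rel(6,(648,245),(622,222),(204,282),(196,312))"
```

```text
t 6.70 tcp [0.5146 0.1126 0.1826]  tooly ang 21.01  F [-0.72  0.49 -0.33] M [-0.056  0.033 -0.021] open 17.4 toolz [ 4.e-04 -0.e+00 -1.e+00]
wrist tip [0.515  0.1139 0.0976] hole [0.5118 0.1134 0.089 ] tool d [ 0.6 -3.2  8.6]
side tip [0.516  0.1138 0.0976] hole [0.5125 0.1088 0.089 ] tool d [-3.4 -5.1  8.6]
```

>>> {"method": "step_arm", "body": {
  "deltas": [
    [10, -0.5, -2, 2, 0],
    [10, -1, -4, 5, 0],
    [10, -1, -4, 5, 0],
    [10, -1, -4, 5, 0]
  ]
}}

```text
time_s: 7.1
ee_pos: [0.511, 0.1102, 0.1772]
tool_rot: [-1.779, -2.589, 0.0]
contact_force: [0.1, -0.0, -1.1]
opening: 0.0178
```

```bash
python3 look.py 7
```

```text
t 7.10 tcp [0.511  0.1102 0.1772]  tooly ang 21.00  F [ 0.13 -0.04 -1.07] M [-0.046  0.015  0.019] open 17.8 toolz [-3.e-04  0.e+00 -1.e+00]
t 7.20 tcp [0.5112 0.1102 0.1774]  tooly ang 21.01  F [-0.43 -0.75 -1.17] M [-0.057 -0.004 -0.036] open 18.1 toolz [ 1.e-04 -0.e+00 -1.e+00]
```

View pics/c7.png

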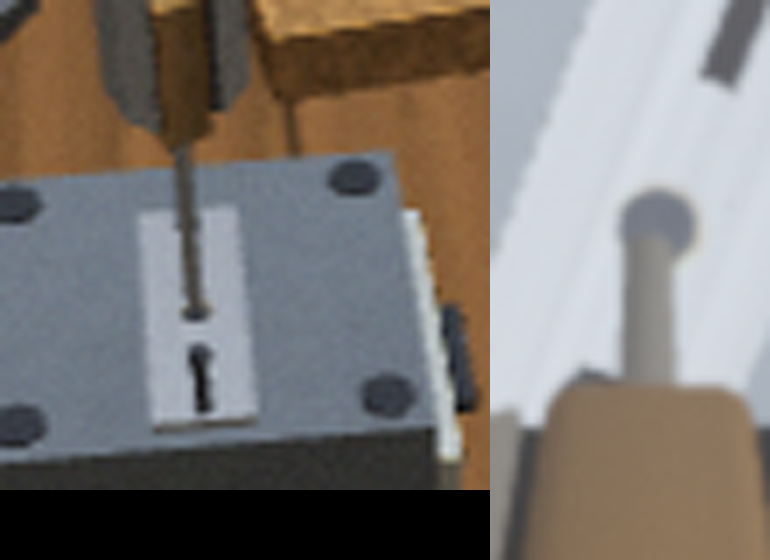

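```bash
python3 -c "
from rel import *
rel(7,(649,247),(659,224),(195,300),(196,312))"
```

```text
t 7.20 tcp [0.5112 0.1102 0.1774]  tooly ang 21.01  F [-0.43 -0.75 -1.17] M [-0.057 -0.004 -0.036] open 18.1 toolz [ 1.e-04 -0.e+00 -1.e+00]
wrist tip [0.5116 0.1113 0.0924] hole [0.512  0.1136 0.089 ] tool d [1.9 1.2 3.4]
side tip [0.5126 0.111  0.0924] hole [0.5125 0.1088 0.089 ] tool d [-2.  -0.8  3.4]
```

>>> {"method": "step_arm", "body": {
  "deltas": [
    [10, 0, 0.5, 1, 0],
    [10, 0, 0.5, 2, 0],
    [10, 0, 0.5, 2, 0]
  ]
}}

```text
time_s: 7.5
ee_pos: [0.5115, 0.1104, 0.1752]
tool_rot: [-1.779, -2.589, 0.0]
contact_force: [0.2, -0.2, -0.5]
opening: 0.0177
```

>>> {"method": "step_arm", "body": {
  "deltas": [
    [10, 0, 0, 0.5, 0],
    [10, 0, 0, 1, 0],
    [10, 0, 0, 1, 0]
  ]
}}

```text
time_s: 7.8
ee_pos: [0.5116, 0.1104, 0.1743]
tool_rot: [-1.779, -2.589, 0.0]
contact_force: [-0.3, 0.2, -0.7]
opening: 0.0178
```

>>> {"method": "step_arm", "body": {
  "deltas": [
    [10, 0, 0, 0.5, 0],
    [10, 0, 0, 1, 0],
    [10, 0, 0, 1, 0]
  ]
}}

```text
time_s: 8.1
ee_pos: [0.5116, 0.1104, 0.1733]
tool_rot: [-1.779, -2.589, 0.0]
contact_force: [0.4, -0.6, -1.0]
opening: 0.018
```

>>> {"method": "step_arm", "body": {
  "deltas": [
    [10, 0, 0, 0.5, 0],
    [10, 0, 0, 1, 0],
    [10, 0, 0, 1, 0]
  ]
}}

```text
time_s: 8.4
ee_pos: [0.5116, 0.1104, 0.1723]
tool_rot: [-1.779, -2.589, 0.0]
contact_force: [0.6, 0.4, -1.1]
opening: 0.0183
```

>>> {"method": "step_arm", "body": {
  "deltas": [
    [10, 0, 0, 0.5, 0],
    [10, 0, 0, 1, 0],
    [10, 0, 0, 1, 0]
  ]
}}

```text
time_s: 8.7
ee_pos: [0.5116, 0.1104, 0.1713]
tool_rot: [-1.779, -2.589, 0.0]
contact_force: [-0.6, 0.9, -0.5]
opening: 0.0179
```

```bash
python3 look.py 8
```

```text
t 8.70 tcp [0.5116 0.1104 0.1713]  tooly ang 21.01  F [-0.6   0.9  -0.47] M [-0.082  0.027 -0.028] open 17.9 toolz [-2.e-04 -1.e-04 -1.e+00]
t 8.80 tcp [0.5116 0.1104 0.1713]  tooly ang 21.01  F [-0.08  0.09  0.19] M [-0.088  0.01  -0.01 ] open 18.0 toolz [-1.e-04 -0.e+00 -1.e+00]
```

View pics/c8.png

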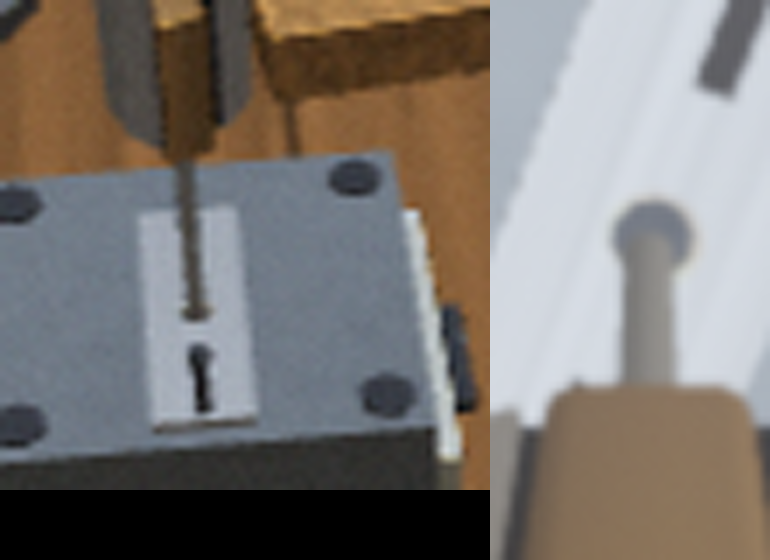

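>>> {"method": "step_arm", "body": {
  "deltas": [
    [10, 0.7, 0, 0, 0],
    [10, 1.5, 0, 0, 0],
    [10, 1.5, 0, 1, 0],
    [10, 1.5, 0, 1, 0]
  ]
}}

```text
time_s: 9.2
ee_pos: [0.511, 0.1119, 0.1702]
tool_rot: [-1.779, -2.589, 0.0]
contact_force: [0.2, -0.5, -0.6]
opening: 0.018
```

>>> {"method": "step_arm", "body": {
  "deltas": [
    [10, 0, 0, 0.5, 0],
    [10, 0, 0, 1, 0],
    [10, 0, 0, 1.5, 0],
    [10, 0, 0, 1.5, 0]
  ]
}}

```text
time_s: 9.6
ee_pos: [0.511, 0.1118, 0.1688]
tool_rot: [-1.779, -2.589, 0.0]
contact_force: [0.7, 0.1, -0.5]
opening: 0.0177
```

>>> {"method": "step_arm", "body": {
  "deltas": [
    [10, 0, 0, 0.5, 0],
    [10, 0, 0, 1, 0],
    [10, 0, 0, 1.5, 0],
    [10, 0, 0, 1.5, 0]
  ]
}}

```text
time_s: 10.0
ee_pos: [0.511, 0.1118, 0.1673]
tool_rot: [-1.779, -2.589, 0.0]
contact_force: [0.4, -0.0, -0.6]
opening: 0.0178
```

```bash
python3 look.py 9
```

```text
t 10.00 tcp [0.511  0.1118 0.1673]  tooly ang 21.01  F [ 0.35 -0.03 -0.61] M [-0.026  0.004  0.035] open 17.8 toolz [-2.e-04 -0.e+00 -1.e+00]
t 10.10 tcp [0.5111 0.1118 0.1674]  tooly ang 21.01  F [0.03 0.4  0.09] M [-0.047  0.043  0.029] open 17.9 toolz [-0. -0. -1.]
```

View pics/c9.png

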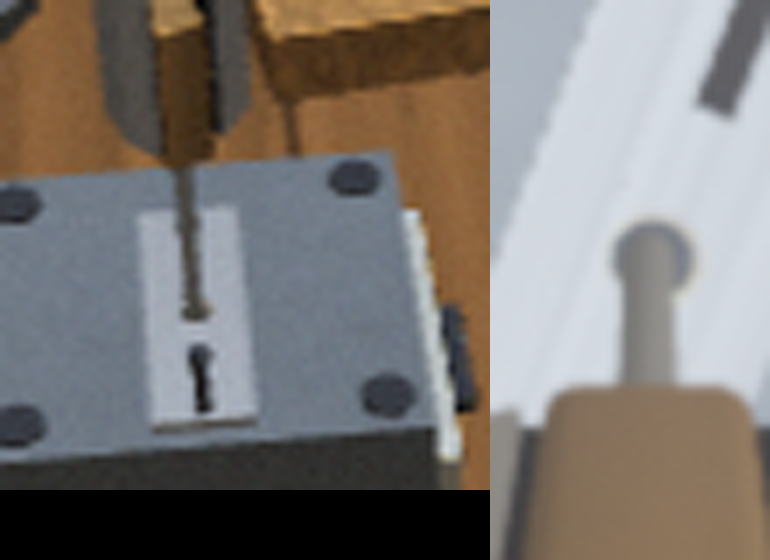

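The pin is in the hole and well centred, with no force. I'll keep going down slowly.

>>> {"method": "step_arm", "body": {
  "deltas": [
    [10, 0, 0, 1, 0],
    [10, 0, 0, 2, 0],
    [10, 0, 0, 3, 0],
    [10, 0, 0, 4, 0],
    [10, 0, 0, 5, 0],
    [10, 0, 0, 5, 0]
  ]
}}

```text
time_s: 10.7
ee_pos: [0.511, 0.1118, 0.1622]
tool_rot: [-1.779, -2.589, 0.0]
contact_force: [-1.0, 0.5, -1.6]
opening: 0.0182
```

>>> {"method": "step_arm", "body": {
  "deltas": [
    [10, 0, 0, 1, 0],
    [10, 0, 0, 2, 0],
    [10, 0, 0, 2, 0]
  ]
}}

```text
time_s: 11.0
ee_pos: [0.511, 0.1118, 0.1602]
tool_rot: [-1.779, -2.589, 0.0]
contact_force: [1.1, -0.3, -1.3]
opening: 0.0181
```

>>> {"method": "step_arm", "body": {
  "deltas": [
    [10, 0, 0, 1, 0],
    [10, 0, 0, 2, 0],
    [10, 0, 0, 2, 0]
  ]
}}

```text
time_s: 11.3
ee_pos: [0.511, 0.1118, 0.1582]
tool_rot: [-1.779, -2.589, 0.0]
contact_force: [-0.8, 0.1, 0.1]
opening: 0.0182
```

>>> {"method": "step_arm", "body": {
  "deltas": [
    [10, 0, 0, 1, 0],
    [10, 0, 0, 2, 0],
    [10, 0, 0, 2, 0]
  ]
}}

```text
time_s: 11.6
ee_pos: [0.511, 0.1118, 0.1562]
tool_rot: [-1.779, -2.589, 0.0]
contact_force: [-0.7, 0.1, 0.1]
opening: 0.0176
```

>>> {"method": "step_arm", "body": {
  "deltas": [
    [10, 0, 0, 1, 0],
    [10, 0, 0, 2, 0],
    [10, 0, 0, 2, 0]
  ]
}}

```text
time_s: 11.9
ee_pos: [0.511, 0.1118, 0.1542]
tool_rot: [-1.779, -2.589, 0.0]
contact_force: [0.1, -0.6, 0.3]
opening: 0.0178
```

>>> {"method": "step_arm", "body": {
  "deltas": [
    [10, 0, 0, 1, 0],
    [10, 0, 0, 2, 0],
    [10, 0, 0, 2, 0]
  ]
}}

```text
time_s: 12.2
ee_pos: [0.511, 0.1118, 0.1522]
tool_rot: [-1.779, -2.589, 0.0]
contact_force: [-0.4, 0.8, -0.9]
opening: 0.0178
```

>>> {"method": "step_arm", "body": {
  "deltas": [
    [10, 0, 0, 1, 0],
    [10, 0, 0, 2, 0],
    [10, 0, 0, 2, 0]
  ]
}}

```text
time_s: 12.5
ee_pos: [0.511, 0.1118, 0.1502]
tool_rot: [-1.779, -2.589, 0.0]
contact_force: [-0.1, -0.2, -1.4]
opening: 0.0179
```

>>> {"method": "step_arm", "body": {
  "deltas": [
    [10, 0, 0, 1, 0],
    [10, 0, 0, 2, 0],
    [10, 0, 0, 2, 0]
  ]
}}

```text
time_s: 12.8
ee_pos: [0.5111, 0.1118, 0.1484]
tool_rot: [-1.779, -2.589, -0.0]
contact_force: [0.1, 0.2, -0.5]
opening: 0.018
```

>>> {"method": "step_arm", "body": {
  "deltas": [
    [10, 0, 0, 1, 0],
    [10, 0, 0, 2, 0],
    [10, 0, 0, 2, 0]
  ]
}}

```text
time_s: 13.1
ee_pos: [0.5114, 0.1118, 0.1472]
tool_rot: [1.779, 2.589, 0.0]
contact_force: [-1.9, 0.4, 3.4]
opening: 0.0176
```

>>> {"method": "step_arm", "body": {
  "deltas": [
    [10, 0, 0, 0.5, 0],
    [10, 0, 0, 1, 0],
    [10, 0, 0, 1, 0]
  ]
}}

```text
time_s: 13.4
ee_pos: [0.5114, 0.1118, 0.1463]
tool_rot: [1.779, 2.589, 0.0]
contact_force: [-3.1, -0.8, 4.9]
opening: 0.0179
```

>>> {"method": "step_arm", "body": {
  "deltas": [
    [10, 0, 0, 0.5, 0],
    [10, 0, 0, 1, 0],
    [10, 0, 0, 1, 0]
  ]
}}

```text
time_s: 13.7
ee_pos: [0.5114, 0.1118, 0.1454]
tool_rot: [1.779, 2.589, 0.0]
contact_force: [-2.6, -0.7, 6.0]
opening: 0.0177
```

>>> {"method": "step_arm", "body": {
  "deltas": [
    [10, 0, 0, 0.5, 0],
    [10, 0, 0, 1, 0],
    [10, 0, 0, 1, 0]
  ]
}}

```text
time_s: 14.0
ee_pos: [0.5115, 0.1118, 0.1445]
tool_rot: [1.779, 2.589, 0.0]
contact_force: [-1.4, -0.5, 7.7]
opening: 0.0179
```

>>> {"method": "step_arm", "body": {
  "deltas": [
    [10, 0, -0.4, 0.5, 0],
    [10, 0, -0.4, 1, 0],
    [10, 0, -0.4, 1, 0]
  ]
}}

```text
time_s: 14.3
ee_pos: [0.5114, 0.1117, 0.1438]
tool_rot: [1.779, 2.588, 0.001]
contact_force: [-2.5, 0.2, 7.1]
opening: 0.0179
```

>>> {"method": "step_arm", "body": {
  "deltas": [
    [10, 0, 0, 0.5, 0],
    [10, 0, 0, 1, 0],
    [10, 0, 0, 1, 0]
  ]
}}

```text
time_s: 14.6
ee_pos: [0.5114, 0.1117, 0.1429]
tool_rot: [1.778, 2.588, 0.001]
contact_force: [-2.4, -0.1, 6.3]
opening: 0.0176
```

```bash
python3 look.py 10
```

```text
t 14.60 tcp [0.5114 0.1117 0.1429]  tooly ang 21.01  F [-2.36 -0.13  6.3 ] M [-0.058  0.672  0.034] open 17.6 toolz [ 0.0014  0.     -1.    ]
t 14.70 tcp [0.5114 0.1117 0.1428]  tooly ang 21.01  F [-1.5   1.08  8.51] M [-0.028  0.632 -0.006] open 17.8 toolz [ 0.0013  0.     -1.    ]
```

View pics/c10.png

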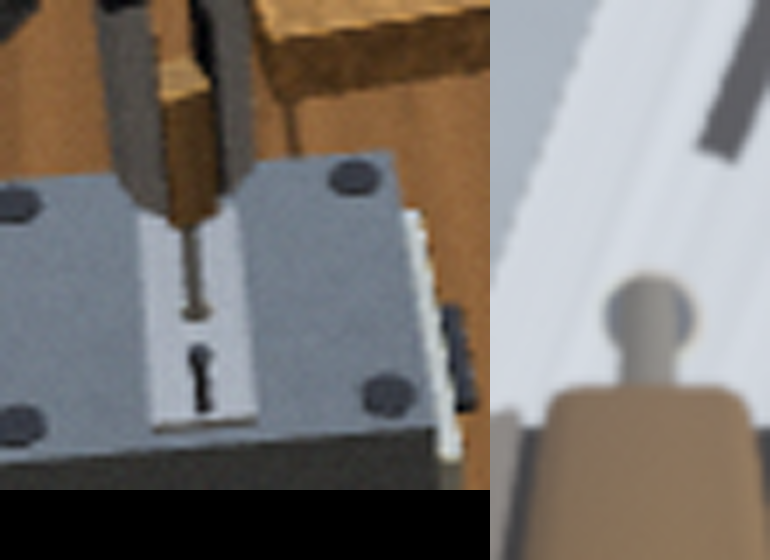

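>>> {"method": "step_arm", "body": {
  "deltas": [
    [10, 0, 0, 0.5, 0],
    [10, 0, 0, 1, 0],
    [10, 0, 0, 1, 0]
  ]
}}

```text
time_s: 15.0
ee_pos: [0.5121, 0.1117, 0.1418]
tool_rot: [1.778, 2.587, 0.003]
contact_force: [0.2, -0.2, 5.8]
opening: 0.0177
```

>>> {"method": "step_arm", "body": {
  "deltas": [
    [10, 0, 0, 0.5, 0],
    [10, 0, 0, 0.5, 0],
    [10, 0, 0, 0.5, 0]
  ]
}}

```text
time_s: 15.3
ee_pos: [0.5123, 0.1117, 0.1415]
tool_rot: [1.777, 2.586, 0.004]
contact_force: [0.2, -0.5, 5.2]
opening: 0.0178
```

```bash
python3 look.py 11
```

```text
t 15.30 tcp [0.5123 0.1117 0.1415]  tooly ang 21.01  F [ 0.16 -0.52  5.16] M [-0.048 -0.031 -0.003] open 17.8 toolz [ 4.1e-03  1.0e-04 -1.0e+00]
t 15.40 tcp [0.5124 0.1117 0.1415]  tooly ang 21.00  F [-0.35  0.19  5.77] M [-0.053 -0.072 -0.076] open 17.8 toolz [ 4.1e-03  2.0e-04 -1.0e+00]
```

View pics/c11.png

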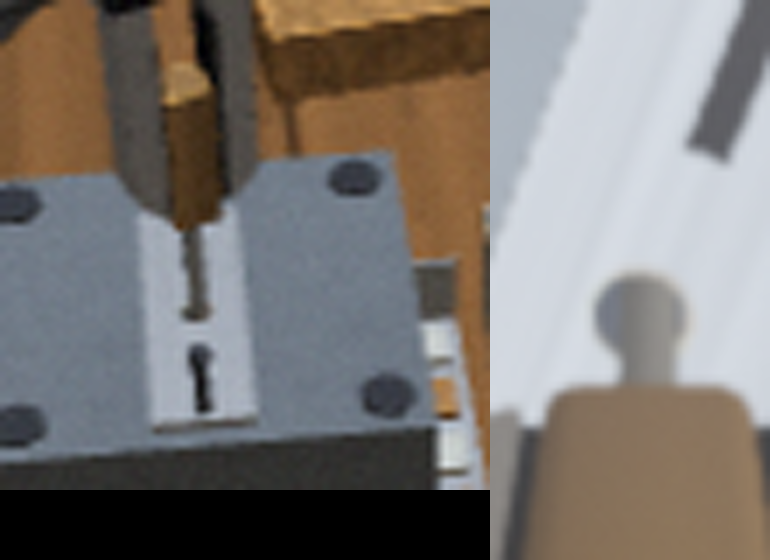

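The tray has sprung out: in the side view it now shows right of the box at crop x≈440. Retracting straight up.

>>> {"method": "step_arm", "body": {
  "deltas": [
    [10, 0, 0, -5, 0],
    [10, 0, 0, -15, 0],
    [10, 0, 0, -35, 0],
    [10, 0, 0, -60, 0],
    [10, 0, 0, -90, 0],
    [10, 0, 0, -120, 0],
    [10, 0, 0, -120, 0],
    [10, 0, 0, -120, 0]
  ]
}}

```text
time_s: 16.2
ee_pos: [0.5103, 0.1117, 0.2594]
tool_rot: [-1.779, -2.589, 0.001]
contact_force: [0.4, -0.5, -0.1]
opening: 0.018
```

```bash
python3 - <<'E'
from h import *
for n in ["wrist","side"]: cv2.imwrite(f"pics/{n}12.png",read_camera(n))
o,R=st()
im=cv2.imread("pics/side12.png")[80:250,230:420]; im=cv2.resize(im,None,fx=3,fy=3)
im2=cv2.imread("pics/wrist12.png"); cv2.imwrite("pics/s12z.png",im)
go([.4975,-.2003,.26])
E
```

```text
t 16.30 tcp [0.5095 0.1117 0.2577]  tooly ang 21.01  F [-0.89  0.53 -1.14] M [-0.085  0.068 -0.003] open 17.4 toolz [-0.0039 -0.     -1.    ]
t 16.30 tcp [0.5095 0.1117 0.2577]  tooly ang 21.01  F [-0.89  0.53 -1.14] M [-0.085  0.068 -0.003] open 17.4 toolz [-0.0039 -0.     -1.    ]
shift mm [-286.9 -123.    -2.2]
```

View pics/s12z.png

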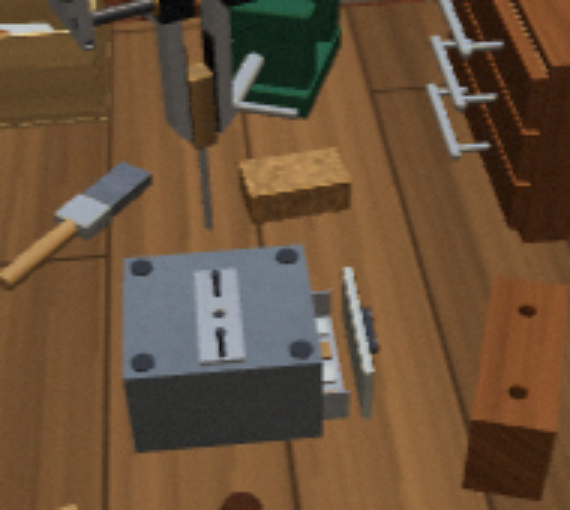

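View pics/wrist12.png

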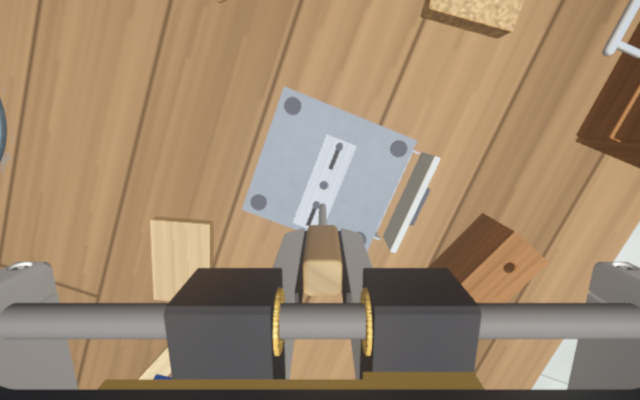

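The tray is fully out and the pin is clear of the box. Carrying the pin back to the stand.

>>> {"method": "step_arm", "body": {
  "deltas": [
    [10, -30, -13, 0, 0],
    [10, -70, -30, 0, 0],
    [10, -110, -47, 0, 0],
    [10, -150, -64, 0, 0],
    [10, -190, -81, 0, 0],
    [10, -230, -99, 0, 0],
    [10, -267, -114, 0, 0],
    [10, -287, -123, 0, 0]
  ]
}}

```text
time_s: 17.1
ee_pos: [0.4974, -0.2026, 0.2575]
tool_rot: [-1.78, -2.584, 0.001]
contact_force: [-0.5, 1.1, 0.0]
opening: 0.0176
```

>>> {"method": "step_arm", "body": {
  "deltas": [
    [10, 0, 0, 20, 0],
    [10, 0, 0, 50, 0],
    [10, 0, 0, 70, 0],
    [10, 0, 0, 70, 0],
    [10, 0, 0, 70, 0],
    [10, 0, 0, 70, 0]
  ]
}}

```text
time_s: 17.7
ee_pos: [0.4993, -0.2006, 0.1909]
tool_rot: [1.778, 2.588, -0.0]
contact_force: [0.8, -0.7, -0.1]
opening: 0.018
```

```bash
python3 - <<'E'
from h import *
import pickle
go([.4975,-.2003,.18],21)
P={}
for n in ["wrist","side"]:
    P[n]=camera_params(n); cv2.imwrite(f"pics/{n}13.png",read_camera(n))
pickle.dump(P,open("P13.pkl","wb"))
a=cv2.resize(cv2.imread("pics/side13.png")[220:350,260:360],None,fx=4,fy=4,interpolation=cv2.INTER_CUBIC)
b=cv2.resize(cv2.imread("pics/wrist13.png")[150:280,270:370],None,fx=4,fy=4,interpolation=cv2.INTER_CUBIC)
cv2.imwrite("pics/c13.png",np.hstack([a,b]))
E
```

```text
t 17.70 tcp [ 0.4993 -0.2006  0.1909]  tooly ang 21.02  F [ 0.76 -0.72 -0.09] M [-0.079  0.063 -0.009] open 18.0 toolz [ 1.2e-03 -8.0e-04 -1.0e+00]
shift mm [ 0.9 -1.6 10.9] turn 0.02
```

View pics/c13.png

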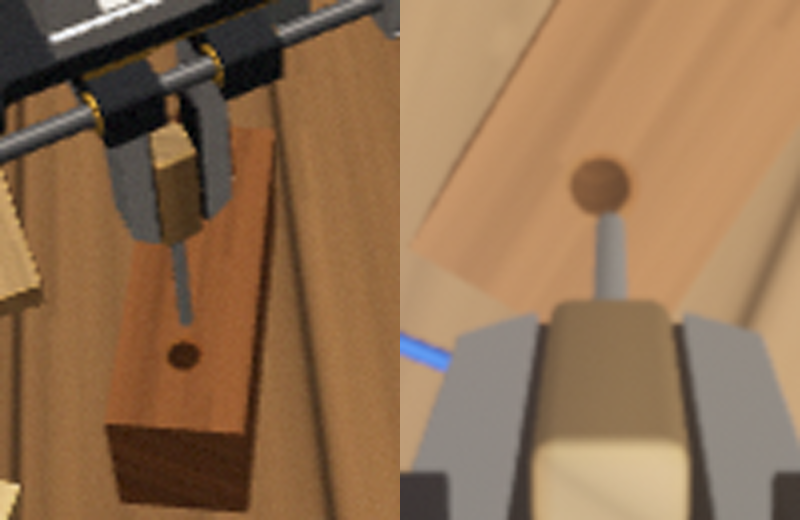

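```bash
python3 - <<'E'
from h import *
import pickle
P=pickle.load(open("P13.pkl","rb")); o,R=st()
w=lambda a,b:(270+(a-400)/4,150+b/4); s=lambda a,b:(260+a/4,220+b/4)
for n,f,t,h in [("wrist",w,(611,224),(600,186)),("side",s,(185,322),(184,355))]:
    T=onz(P[n],*f(*t),o['ee_pos'][2]-.085);H=onz(P[n],*f(*h),.08)
    print(n,T.round(4),H.round(4),(R.T@(H-T)*1e3).round(1))
E
```

```text
t 17.80 tcp [ 0.4995 -0.2007  0.1913]  tooly ang 21.02  F [ 1.29 -0.13 -0.54] M [-0.056  0.037 -0.026] open 18.2 toolz [ 0.0018 -0.0013 -1.    ]
wrist [ 0.5002 -0.2001  0.1063] [ 0.4972 -0.1991  0.08  ] [ 2.  -2.5 26.2]
side [ 0.4997 -0.2018  0.1063] [ 0.4977 -0.2029  0.08  ] [-0.3 -2.2 26.2]
```

Clearance is ±4 mm. I'll shift (+1, −2.3) and lower in stages.

>>> {"method": "step_arm", "body": {
  "deltas": [
    [10, 0.5, -1, 5, 0],
    [10, 1, -2, 12, 0],
    [10, 1, -2, 18, 0],
    [10, 1, -2, 20, 0],
    [10, 1, -2, 20, 0],
    [10, 1, -2, 20, 0]
  ]
}}

```text
time_s: 18.4
ee_pos: [0.4966, -0.2002, 0.1699]
tool_rot: [1.779, 2.589, -0.0]
contact_force: [-0.6, 0.6, -1.0]
opening: 0.0179
```

```bash
python3 - <<'E'
from h import *
st()
for n in ["wrist","side"]: cv2.imwrite(f"pics/{n}14.png",read_camera(n))
a=cv2.resize(cv2.imread("pics/side14.png")[220:350,260:360],None,fx=4,fy=4,interpolation=cv2.INTER_CUBIC)
b=cv2.resize(cv2.imread("pics/wrist14.png")[150:280,270:370],None,fx=4,fy=4,interpolation=cv2.INTER_CUBIC)
cv2.imwrite("pics/c14.png",np.hstack([a,b]))
st()
E
```

```text
t 18.40 tcp [ 0.4966 -0.2002  0.1699]  tooly ang 21.01  F [-0.59  0.62 -1.02] M [-0.023  0.016 -0.001] open 17.9 toolz [ 1.e-04 -1.e-04 -1.e+00]
t 18.50 tcp [ 0.4968 -0.2003  0.1702]  tooly ang 21.01  F [-0.13 -0.43 -0.18] M [-0.07   0.041  0.018] open 18.1 toolz [ 4.e-04 -3.e-04 -1.e+00]
```

View pics/c14.png

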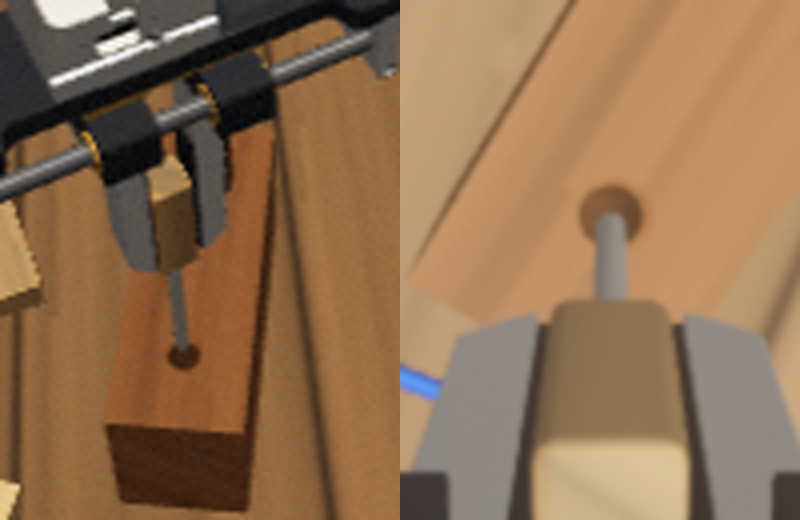

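Tip and hole line up in both views: wrist tip (611,225) sits inside the hole rim centred at (611,215). Lowering.

>>> {"method": "step_arm", "body": {
  "deltas": [
    [10, 0.5, 0, 6, 0],
    [10, 0.5, 0, 12, 0],
    [10, 0.5, 0, 18, 0],
    [10, 0.5, 0, 18, 0]
  ]
}}

```text
time_s: 18.9
ee_pos: [0.4956, -0.1992, 0.1504]
tool_rot: [-1.778, -2.587, 0.0]
contact_force: [0.6, 0.0, -0.8]
opening: 0.0182
```

>>> {"method": "step_arm", "body": {
  "deltas": [
    [10, 0, 0, 10, 0],
    [10, 0, 0, 20, 0],
    [10, 0, 0, 30, 0],
    [10, 0, 0, 40, 0],
    [10, 0, 0, 50, 0],
    [10, 0, 0, 56, 0],
    [10, 0, 0, 56, 0],
    [10, 0, 0, 56, 0]
  ]
}}

```text
time_s: 19.7
ee_pos: [0.4965, -0.1998, 0.096]
tool_rot: [1.779, 2.589, -0.0]
contact_force: [-0.2, 0.1, -0.2]
opening: 0.0178
```

>>> {"method": "step_arm", "body": {
  "deltas": [
    [10, 0, 0, 1, 0],
    [10, 0, 0, 2, 0],
    [10, 0, 0, 3, 0],
    [10, 0, 0, 3, 0]
  ]
}}

```text
time_s: 20.1
ee_pos: [0.4964, -0.1996, 0.0929]
tool_rot: [-1.779, -2.589, 0.0]
contact_force: [0.1, 0.4, -0.3]
opening: 0.0181
```

>>> {"method": "step_arm", "body": {
  "deltas": [
    [10, 0, 0, 1, 0],
    [10, 0, 0, 1.5, 0],
    [10, 0, 0, 1.5, 0]
  ]
}}

```text
time_s: 20.4
ee_pos: [0.4963, -0.1996, 0.0913]
tool_rot: [-1.779, -2.589, 0.0]
contact_force: [-0.2, 0.3, -0.0]
opening: 0.0182
```

>>> {"method": "step_arm", "body": {
  "deltas": [
    [10, 0, 0, 0.5, 0],
    [10, 0, 0, 1, 0],
    [10, 0, 0, 1, 0]
  ]
}}

```text
time_s: 20.7
ee_pos: [0.4963, -0.1996, 0.0903]
tool_rot: [-1.779, -2.589, 0.0]
contact_force: [0.6, -0.8, -0.7]
opening: 0.0177
```

>>> {"method": "step_arm", "body": {
  "deltas": [
    [10, 0, 0, 0.5, 0],
    [10, 0, 0, 1, 0],
    [10, 0, 0, 1, 0]
  ]
}}

```text
time_s: 21.0
ee_pos: [0.4964, -0.1997, 0.0894]
tool_rot: [1.779, 2.589, -0.0]
contact_force: [-0.4, -0.5, -0.8]
opening: 0.0179
```

>>> {"method": "step_arm", "body": {
  "deltas": [
    [10, 0, 0, 0.5, 0],
    [10, 0, 0, 1, 0],
    [10, 0, 0, 1, 0]
  ]
}}

```text
time_s: 21.3
ee_pos: [0.4965, -0.1997, 0.0894]
tool_rot: [-1.779, -2.589, 0.0]
contact_force: [-2.5, 2.2, 6.7]
opening: 0.0176
```

>>> {"method": "step_arm", "body": {
  "deltas": [
    [10, 0, 0, 0.5, 0],
    [10, 0, 0, 1, 0],
    [10, 0, 0, 1, 0]
  ]
}}

```text
time_s: 21.6
ee_pos: [0.4965, -0.1998, 0.0893]
tool_rot: [-1.778, -2.589, 0.001]
contact_force: [-5.5, 2.7, 12.1]
opening: 0.0181
```

```bash
python3 - <<'E'
from h import *
st()
cv2.imwrite("pics/side15.png",read_camera("side"))
cv2.imwrite("pics/s15z.png",cv2.resize(cv2.imread("pics/side15.png")[230:350,260:360],None,fx=5,fy=5,interpolation=cv2.INTER_CUBIC))
E
```

```text
t 21.60 tcp [ 0.4965 -0.1998  0.0893]  tooly ang 21.03  F [-5.51  2.74 12.11] M [0.608 1.169 0.035] open 18.1 toolz [-8.e-04  1.e-04 -1.e+00]
```

View pics/s15z.png

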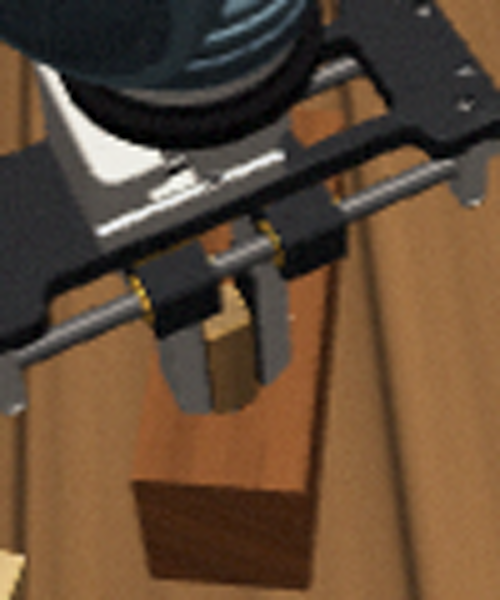

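The pin is seated: the force rises with no further descent, at the same height as the original grasp. I'll ease off the press, open and lift.

>>> {"method": "step_arm", "body": {
  "deltas": [
    [10, 0, 0, -1, 0],
    [10, 0, 0, -2, 0],
    [24, 0, 0, -2, 0],
    [40, 0, 0, -2, 0],
    [40, 0, 0, -2, 0],
    [40, 0, 0, -2, 0]
  ]
}}

```text
time_s: 22.25
ee_pos: [0.4963, -0.1996, 0.0892]
tool_rot: [-1.779, -2.589, -0.0]
contact_force: [1.1, 0.1, -0.4]
opening: 0.0391
```

>>> {"method": "step_arm", "body": {
  "deltas": [
    [40, 0, 0, -10, 0],
    [40, 0, 0, -40, 0],
    [40, 0, 0, -80, 0],
    [40, 0, 0, -120, 0],
    [40, 0, 0, -120, 0],
    [40, 0, 0, -120, 0]
  ]
}}

```text
time_s: 22.85
ee_pos: [0.497, -0.2, 0.211]
tool_rot: [1.777, 2.587, 0.0]
contact_force: [0.1, -0.6, -1.5]
opening: 0.04
```

```bash
python3 - <<'E'
from h import *
st()
for n in ["wrist","side"]: cv2.imwrite(f"pics/{n}16.png",read_camera(n))
a=cv2.resize(cv2.imread("pics/side16.png")[140:350,250:380],None,fx=2.5,fy=2.5,interpolation=cv2.INTER_CUBIC)
b=cv2.resize(cv2.imread("pics/wrist16.png")[60:270,250:400],None,fx=2.5,fy=2.5,interpolation=cv2.INTER_CUBIC)
cv2.imwrite("pics/c16.png",np.hstack([a,b])); st()
E
```

```text
t 22.85 tcp [ 0.497 -0.2    0.211]  tooly ang 21.01  F [ 0.11 -0.56 -1.5 ] M [-0.033  0.01   0.01 ] open 40.0 toolz [ 0.0025 -0.0017 -1.    ]
t 22.95 tcp [ 0.4957 -0.1992  0.2082]  tooly ang 21.01  F [-0.93 -0.21  0.09] M [0.015 0.003 0.037] open 39.9 toolz [-0.0018  0.0012 -1.    ]
```

View pics/c16.png

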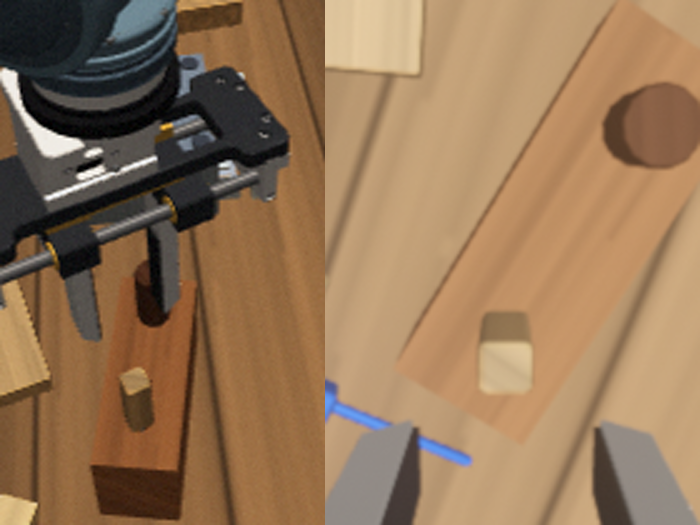

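The pin stands upright, its handle flush on the stand top. The gripper is clear and the punch undisturbed. Letting the arm settle, then one last look.

>>> {"method": "step_arm", "body": {
  "deltas": [
    [40, 0, 0, -30, 0],
    [40, 0, 0, -30, 0],
    [40, 0, 0, -30, 0],
    [40, 0, 0, -30, 0],
    [40, 0, 0, -30, 0]
  ]
}}

```text
time_s: 23.45
ee_pos: [0.4957, -0.1992, 0.2377]
tool_rot: [-1.778, -2.587, 0.0]
contact_force: [-0.5, 0.2, -0.0]
opening: 0.0399
```

```bash
python3 - <<'E'
from h import *
st(); cv2.imwrite("pics/side17.png",read_camera("side"))
E
```

```text
t 23.45 tcp [ 0.4957 -0.1992  0.2377]  tooly ang 21.01  F [-0.5   0.2  -0.04] M [-0.009  0.016  0.03 ] open 39.9 toolz [-0.0024  0.0016 -1.    ]
```

View pics/side17.png

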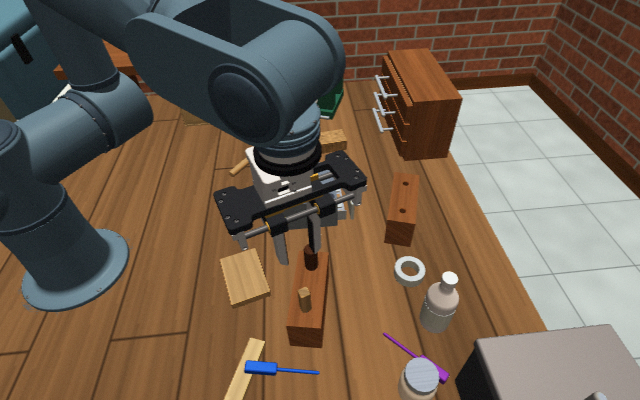

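```bash
python3 -c "
from bench import workorder
print(workorder.sign_off())"
```

```text
the job is handed in; nothing more can be done
None
```

I tripped the latch, the tray sprang out, and the pin is back in its original hole in the right-hand stand. I handed the job in at about 23.5 s, and no verdict was reported.

**Hole and latch:** I found the strap hole about 10 mm towards the box's −y side and fed the pin through it. It met the pad about 26 mm below the strap. The tray came out at about 6 mm of press, with at most about 8.5 N measured at the wrist.

**Last checks:**
- **Tray:** the side and wrist views showed it out after I withdrew the pin. The arm hides it in the final picture.
- **Pin:** it stands upright with its handle on the stand's top. When I pushed it home, the force rose to about 12 N at the same height as the original grasp, so it is fully seated. I judged the final position by eye and did not measure it.
- **Arm and surroundings:** the gripper is clear above the stand. I touched nothing but the pin, and the punch looks unmoved.

**Disagreements between readings:**
- The side and wrist cameras differed by about 2–5 mm on where the hole and the pin tip were. I averaged them and settled it by feel.
- The blue and purple look-alikes stood upright in the first side view and lay flat in later views. The blue one was already lying flat before the gripper came down near it, so they most likely toppled on their own.

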